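# Open the clear organiser on the wardrobe shelf

### The arm

A 7-joint arm with a two-finger parallel gripper is mounted at the origin on the work surface. World frame = base frame: x ahead of the robot, y to its left, z up, the work surface at z = 0. Lengths are in m, angles in rad, forces in N, time in s.
With the tool pointing down it reaches from about 0.35 to 0.9 m from the base axis. Payload 8.1 kg.
Tool frame: the origin (TCP) lies at the very end of the fingers, on their centre line; the grasp point (between the pads) lies arm.grip_point_offset behind it (arm.grip_point_offset is the distance from the TCP to the grasp point, in m); z points along the fingers, y is the line along which they close (so a half turn about z gives the same grasp; the last joint's range is limited). The gripper opens to 92 mm and grips with 3 to 60 N. Pads are 19 mm wide; open, the fingers measure 130 mm over their backs; the gripper's body (75 mm by 190 mm) begins 47 mm behind the grasp point.
Start: joints at [1.052, 0.434, 0.025, 1.573, -0.012, 1.134, -0.075], TCP at [0.252, -0.572, 0.206] pointing down, gripper open.
Joint ranges: [-2.62, 2.62], [-0.44, 2.09], [-1.27, 1.32], [0.08, 2.57], [-1.32, 4.46], [0.12, 2], [-2.74, 2.74]. Speed limits (rad/s): [2.22, 2.22, 3.01, 3.01, 3.14, 3.14, 3.14].

### API

Orientations are given as a rotation vector (axis times angle).
In Python, from cell import arm gives the robot as it stands. The module is installed in compiled form; this text tells all that it offers.
- The arm moves only by the shell command python3 -m creep 'ROWS' [OPENING] [FORCE]. ROWS is JSON, a list of rows, each a list of 6 numbers: the shift along the tool's x, y, z scaled (see below), then the turn, a rotation vector about the tool's x, y, z scaled (see below). A call has 1 to 20 rows; each row shifts and turns the commanded pose from where the row before left it, along the tool's axes as they then stand; what a row does not reach is not made up. The controller multiplies each number of a shift by 0.4 m and each number of a turn by 120 degrees. A row lasts 1/12 s, in which the tool goes at most 41.7 mm and 7.16 degrees, less where a joint would pass 70% of its speed; a pose out of reach is approached as far as the arm can. A call with a number of a shift or a turn outside -1 to 1 is refused whole. A call with a gripper value outside its range is refused whole. OPENING is the closure, from -1 (fully open) to 1 (shut), set as the call begins (- or left out, the last holds). The fingers move at their own pace and stop on an object; FORCE is the grip in N (left out, the last holds). Time passes only in rows, so rows that do not move let the fingers close. It gives the time, the measured TCP pose, the force, the opening and the grip force at its end, in the units of the state.
- arm.observe(): the state, without advancing time (a new reading comes with each control period).
- arm.get_image(name): name is "scene" or "top"; returns a dict with "frame" (480x640x3 uint8, red, green, blue), "intrinsics" (3x3 intrinsics, pixels), "rvec" (rotation vector, rad) and "tvec" (3), from world to camera coordinates, as OpenCV has them. Camera axes: x right, y down, z forward; pixel columns grow to the right and rows downward; lengths in m; the calibration is good to about 2 mm. A picture is of the moment at which its call begins. There is no depth.
- arm.sign_off(): hands the job in; it is judged then, once.
The state is a dict: "clock": time; "joints": joint angles; "dq": joint speeds; "joint_efforts": joint torques, N m; "position": TCP position; "ee_rot": TCP orientation; "force": force on the tool from outside, world axes, zero at the start; "ft_torque": the same for the moment, N m; "width": opening from 0.0 (shut) to 1.0 (fully open); "gripper_force": force on a finger pad.
Only numpy, scipy, OpenCV 4.12 (cv2) and the standard library are available. Lean on these libraries where they do the work, as an engineer would, in place of code of your own. Each camera call takes 0.05 s, during which the arm holds its last target. There are 200 camera calls.

### The job

Two small organisers stand on the wardrobe shelf. Take the clear one by the black handle of its door and swing the door wide open, to about a right angle with the front, so that the pegs inside can be reached, then let go. Leave the white organiser shut and do not knock or shift the egg ornament.

Things in the scene. Friction and masses are not known exactly. Their poses are not given: they have to be found in the camera images.
- clear_handle (a point): black bow handle on the clear organiser's door: upright round bar 12 mm thick, 64 tall, joined to the door by a stem at each end. This point: the bar's middle, 112 mm above the shelf, 40 off the door's face (34 free behind it), 30 from the door's free edge. Axes turn with the door: x from the bar straight into the door, y along the door to its hinge, z up. Hinge line: 47 mm along x, 140 along y
- clear_door (a joint): door angle (rad) of the clear plastic organiser with two green pegs in it, fixed, 160 mm deep, 170 wide, 150 tall: 0 shut, grows opening towards the robot, stop at 1.9. The door (6 mm thick, 168 wide) is the whole front, facing the robot within 9 degrees; it turns clockwise seen from above, hinge on the left (+y) front edge. Starts 0 to 0.25, moves lightly (under 1 N), stays where left
- white_door (a joint): door angle (rad) of the opaque white organiser: same size, handle, hinge side and way of opening, also fixed, standing to the left or right of the clear one with a gap of 80 mm or more between them; starts shut at 0 and is to stay shut
- egg: blue ceramic egg ornament, 51 mm across, 69 tall, standing loose on its flat foot on the shelf in front and to the right (-y) of both organisers, clear of the doors' swing. Origin: centre of its underside, z up
There are look-alikes about, which are no part of the job. Several things have the shape of the egg; the one meant has the colours described above.

How it is judged:
On the way:
1. the clear organiser's door is drawn open by its handle (fingers touching, within 50 mm of the handle, door between 0.4 and 1.1 rad) (contact force between the fingers and anything else above 0.2 N and distance between the grasp point and clear_handle below 0.05 m and value of joint clear_door between 0.4 and 1.1 rad), for 0.1 s.
At the end, for the whole second after the job is handed in: the clear organiser's door stands still, at least 1.3 rad (75 degrees) open; the white organiser's door is within 0.1 rad of shut; the egg stands upright within 30 mm of its start (value of joint clear_door above 1.3 rad and velocity of joint clear_door between -0.05 and 0.05 rad/s and value of joint white_door below 0.1 rad and distance of egg from where it was at the start of the episode below 0.03 m and angle between egg's own z axis and vertical below 0.3 rad); the robot touches nothing.
It fails at once if the white organiser's door is opened by more than 0.2 rad (value of joint white_door above 0.2 rad).
It fails at once if the egg is shifted by more than 30 mm or tipped by more than 0.5 rad (distance of egg from where it was at the start of the episode above 0.03 m or angle between egg's own z axis and vertical above 0.5 rad).
It also fails if it takes over 38 s, if anything falls off the work surface, if the arm or the gripper's body presses on something with over 40 N, if the wrist force passes 120 N, or if a joint passes its speed limit or range.

## Working session

There is one attempt and no reset: what is moved stays moved. The work goes in short steps, Python scripts to look and compute and a shell command to move; the robot and the scene stay as the last step left them, time stands still between calls to the robot, and variables do not carry over. Pictures are saved under pics/ and viewed, at most 10 in all, crops included, and the job is handed in when it is done.

```bash
mkdir -p pics
cat > h.py <<'E'
import numpy as np, cv2
from cell import arm
from scipy.spatial.transform import Rotation as R
def save(n,f):
    im=arm.get_image(n); cv2.imwrite(f,im["frame"][:,:,::-1]); np.savez("pics/"+n+".npz",K=im["intrinsics"],r=im["rvec"],t=im["tvec"],f=im["frame"])
def cam(n):
    d=np.load("pics/"+n+".npz"); return d["K"],R.from_rotvec(np.ravel(d["r"])).as_matrix(),np.ravel(d["t"])
def ray(n,u,v):
    K,M,t=cam(n); d=M.T@np.linalg.inv(K)@[u,v,1]; return -M.T@t,d
def atz(n,u,v,z):
    o,d=ray(n,u,v); return o+d*(z-o[2])/d[2]
def proj(n,p):
    K,M,t=cam(n); q=K@(M@np.asarray(p)+t); return q[:2]/q[2]
def tri(a,b):
    A=[];B=[]
    for n,u,v in (a,b):
        o,d=ray(n,u,v); d/=np.linalg.norm(d); P=np.eye(3)-np.outer(d,d); A.append(P);B.append(P@o)
    p=np.linalg.solve(sum(A),sum(B)); return p,[np.linalg.norm(P@p-b) for P,b in zip(A,B)]
E
python3 - <<'E'
from h import *
save("scene","pics/s0.png"); save("top","pics/t0.png")
for n in("scene","top"):
    K,M,t=cam(n); print(n,K[0,0],-M.T@t, M[2])
s=arm.observe(); print(s, R.from_rotvec(s["ee_rot"]).as_matrix().round(3), arm.grip_point_offset)
E
```

```text
scene 557.8482439707111 [ 1.38087565 -0.05171645  0.99076296] [-0.66703259 -0.03954843 -0.74397813]
top 573.2538602154436 [ 0.34059167 -0.08056169  1.3997302 ] [ 0.17634477 -0.01440011 -0.98422313]
{'clock': 0.1, 'joints': array([ 1.05238471,  0.43517812,  0.02498032,  1.57398051, -0.01157351,
        1.13401552, -0.07509516]), 'dq': array([ 0.00088221, -0.0015772 , -0.00157668, -0.00177336, -0.00024968,
        0.0017082 , -0.0004114 ]), 'joint_efforts': array([ 1.94268374e-03, -6.69131470e+01,  9.87399481e-01, -3.15149081e+01,
       -6.05191151e-02,  3.73780949e-02, -1.24685832e-05]), 'position': array([ 0.25220076, -0.57133044,  0.20571805]), 'ee_rot': array([-3.07262287e+00, -6.48087385e-01,  7.05345193e-04]), 'force': array([ 0.08198565, -0.09887144,  0.41698833]), 'ft_torque': array([ 0.01658444, -0.06485044, -0.03103866]), 'gripper_force': 0.0, 'width': 1.003482286472935} [[ 0.915  0.404 -0.001]
 [ 0.404 -0.915  0.001]
 [-0.    -0.001 -1.   ]] 0.0188
```

View pics/s0.png

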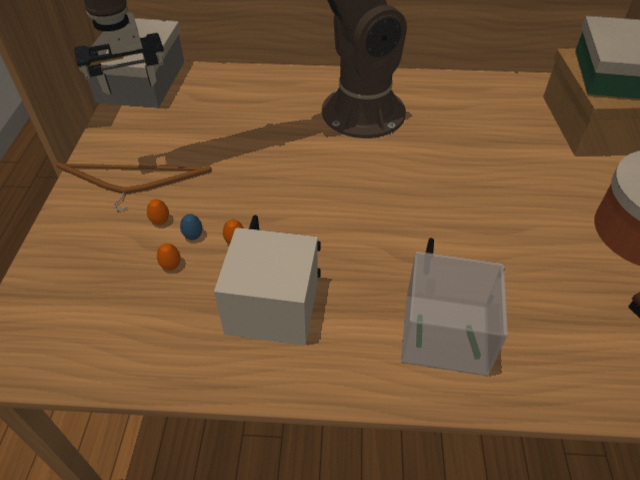

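View pics/t0.png

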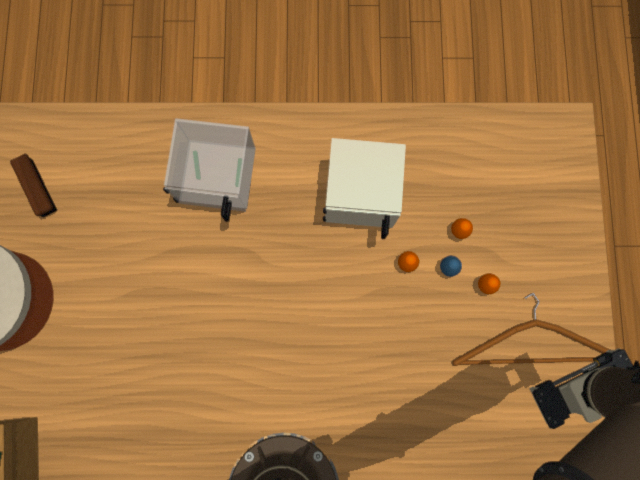

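Scene image: the clear organiser with two green pegs is at (455,315), with its handle at (430,250). The opaque white organiser is at (268,285), handle (255,223). The blue egg is at (191,227), with three orange look-alikes around it. In the top view the clear one is at (210,165), handle (227,208). The white one is at (366,180), handle (385,227), and the blue egg is at (451,266). The clear box with pegs is the one meant, so I'll confirm it in an enlarged crop.

Run:
```python
import cv2,numpy as np
a=cv2.imread("pics/t0.png")[105:230,150:270]; b=cv2.imread("pics/s0.png")[225:385,390:520]
a=cv2.resize(a,(400,417),interpolation=cv2.INTER_CUBIC); b=cv2.resize(b,(400,492),interpolation=cv2.INTER_CUBIC)
a=cv2.copyMakeBorder(a,0,75,0,0,cv2.BORDER_CONSTANT)
cv2.imwrite("pics/c0.png",np.hstack([a,b]))
```

```text
(no output)
```

View pics/c0.png

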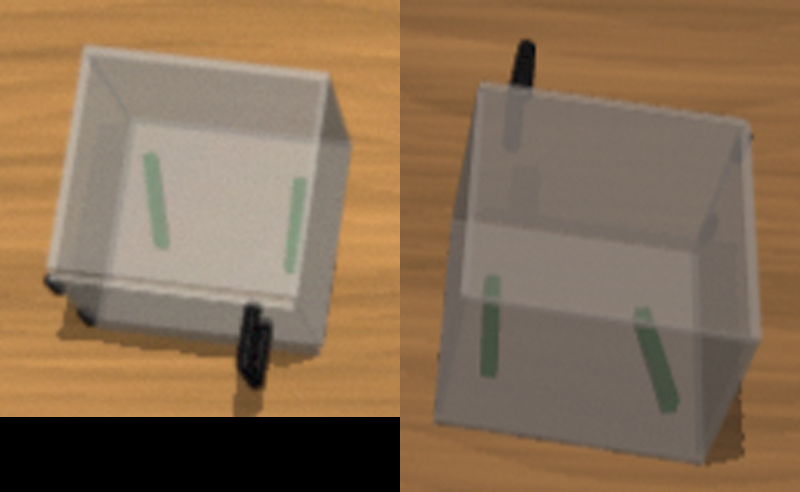

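The crop confirms it: clear walls, two green pegs, black handle near the door's right edge, hinges at left. Next I'll measure the corners and handle.

Run:
```python
from h import *
np.set_printoptions(precision=4,suppress=True)
T=lambda u,v:(150+u/3.333,105+v/3.333)
S=lambda u,v:(390+(u-400)/3.077,225+v/3.077)
n=["FL","FR","BL","BR"]
for k,a in zip(n,[(52,275),(296,302),(87,48),(328,75)]): print("top",k,atz("top",*T(*a),.15))
for k,a in zip(n,[(748,122),(480,85),(758,340),(464,296)]): print("sc",k,atz("scene",*S(*a),.15))
print("bar top, scene z.144",atz("scene",*S(527,44),.144),"bot .08",atz("scene",*S(512,148),.08))
print("bar mid",tri(("top",*T(254,350)),("scene",*S(519,97))))
for e in [(451,266)]: print("egg",atz("top",*e,.035))
print("white h",atz("top",385,227,.112),"white front",atz("top",325,216,.15),atz("top",402,213,.15),)
```

```text
top FL [0.6803 0.2586 0.15  ]
top FR [0.6611 0.0945 0.15  ]
top BL [0.8413 0.2415 0.15  ]
top BR [0.8215 0.0757 0.15  ]
sc FL [0.6884 0.2631 0.15  ]
sc FR [0.6676 0.0974 0.15  ]
sc BL [0.8473 0.2432 0.15  ]
sc BR [0.8275 0.0789 0.15  ]
bar top, scene z.144 [0.6255 0.1313 0.144 ] bot .08 [0.6623 0.128  0.08  ]
bar mid (array([0.6385, 0.1299, 0.105 ]), [np.float64(0.0008195478899538854), np.float64(0.0008195478899538857)])
egg [ 0.5147 -0.4022  0.035 ]
white h [ 0.5956 -0.2363  0.112 ] white front [ 0.6136 -0.0983  0.15  ] [ 0.6199 -0.2706  0.15  ]
```

```bash
python3 - <<'E'
from h import *
H=np.array([.685,.2615]); yaw=np.radians(-6.8)
for th in (0,.06,.12,.2):
    a=yaw-th; ex=np.array([np.cos(a),np.sin(a)]); ey=np.array([-ex[1],ex[0]])
    b=H-.047*ex-.14*ey
    print(th,b.round(4),*[ (z,((proj("top",[*b,z])-[150,105])*3.333).round(),((proj("scene",[*b,z])-[390,225])*3.077+[400,0]).round()) for z in(.08,.112,.144)])
E
python3 -m creep '[[0.0776,-0.0613,0,0,0,0],[0.0776,-0.0613,0,0,0,0],[0.0776,-0.0613,0,0,0,0],[0.0776,-0.0613,0,0,0,0],[0.0776,-0.0613,0,0,0,0],[0.0776,-0.0613,0,0,0,0],[0.0776,-0.0613,0,0,0,0],[0.0776,-0.0613,0,0,0,0],[0.0776,-0.0613,0,0,0,0],[0.0776,-0.0613,0,0,0,0],[0.0776,-0.0613,0,0,0,0],[0.0776,-0.0613,0,0,0,0],[0.0776,-0.0613,0,0,0,0],[0.0776,-0.0613,0,0,0,0],[0.0776,-0.0613,0,0,0,0],[0.0776,-0.0613,0,0,0,0],[0.0776,-0.0613,0,0,0,0],[0.0776,-0.0613,0,0,0,0]]' -1
```

```text
0 [0.6218 0.128 ] (0.08, array([261., 381.]), array([508., 101.])) (0.112, array([253., 371.]), array([515.,  71.])) (0.144, array([246., 361.]), array([522.,  39.]))
0.06 [0.6139 0.1321] (0.08, array([254., 392.]), array([513.,  93.])) (0.112, array([247., 383.]), array([520.,  62.])) (0.144, array([240., 373.]), array([527.,  31.]))
0.12 [0.6062 0.1366] (0.08, array([248., 403.]), array([519.,  84.])) (0.112, array([240., 394.]), array([526.,  54.])) (0.144, array([233., 384.]), array([533.,  23.]))
0.2 [0.5965 0.1433] (0.08, array([238., 416.]), array([527.,  74.])) (0.112, array([230., 408.]), array([534.,  44.])) (0.144, array([222., 398.]), array([542.,  12.]))
clock: 1.6
position: [0.5857, 0.0593, 0.2061]
ee_rot: [3.074, 0.648, -0.001]
force: [1.3, -0.1, 0.2]
width: 1.003
gripper_force: 0.0
```

```bash
python3 -m creep '[[0,0,0,0,0,-0.059],[0,0,0,0,0,-0.059],[0,0,0,0,0,-0.059],[0,0,0,0,0,-0.059],[0,0,0,0,0,-0.059],[0,0,0,0,0,-0.059],[0,0,0,0,0,-0.059],[0,0,0,0,0,-0.059],[0,0,0,0,0,-0.059],[0,0,0,0,0,-0.059],[0,0,0,0,0,-0.059],[0,0,0,0,0,-0.059],[0,0,0,0,0,-0.059],[0,0,0,0,0,-0.059],[0,0,0,0,0,-0.059],[0,0,0,0,0,-0.059],[0,0,0,0,0,-0.059],[0,0,0,0,0,-0.059],[0,0,0,0,0,-0.059],[0,0,0,0,0,-0.059]]'
python3 -m creep '[[0,0,0,0,0,-0.033],[0,0,0,0,0,-0.032],[0,0,0,0,0,0]]'
cat >> h.py <<'E'
def tool(w):
    s=arm.observe(); M=R.from_rotvec(s["ee_rot"]).as_matrix(); w=np.asarray(w,float)
    print("pos",s["position"].round(4),"xang",np.degrees(np.arctan2(M[1,0],M[0,0])).round(1),"units",(M.T@(w-s["position"])/.4).round(4),"tilt",M[2].round(3),"F",s["force"].round(1),"q",s["joints"].round(2))
E
python3 -c "
from h import *
tool([.624,.129,.206])"
```

```text
clock: 3.27
position: [0.5851, 0.0574, 0.206]
ee_rot: [-0.389, -3.117, 0.0]
force: [-0.7, 0.4, -0.2]
width: 1.0
gripper_force: 0.0
clock: 3.52
position: [0.5851, 0.0573, 0.2059]
ee_rot: [-0.181, -3.135, 0.0]
force: [0.4, 0.2, -0.1]
width: 1.001
gripper_force: 0.0
pos [0.5851 0.0573 0.2059] xang 173.4 units [-0.076   0.1893 -0.0004] tilt [ 0.001 -0.    -1.   ] F [ 0.4  0.2 -0.1] q [ 0.4   0.52 -0.87  1.62  0.42  1.21  0.89]
```

Move above the bar and look before descending.

```bash
python3 -m creep '[[-0.019,0.0475,0,0,0,0],[-0.019,0.0475,0,0,0,0],[-0.019,0.0475,0,0,0,0],[-0.019,0.047,0,0,0,0],[0,0,0,0,0,0],[0,0,0,0,0,0]]'
python3 - <<'E'
from h import *
tool([.624,.129,.107])
save("scene","pics/s1.png"); save("top","pics/t1.png")
a=cv2.imread("pics/t1.png")[125:275,160:310]; b=cv2.imread("pics/s1.png")[170:320,360:510]
cv2.imwrite("pics/c1.png",cv2.resize(np.hstack([a,b]),(800,400),interpolation=cv2.INTER_CUBIC))
E
```

```text
clock: 4.02
position: [0.6242, 0.1305, 0.206]
ee_rot: [-0.186, -3.135, -0.001]
force: [-0.5, -1.0, -0.6]
width: 0.996
gripper_force: 0.0
pos [0.6242 0.1305 0.206 ] xang 173.2 units [-1.000e-04 -3.900e-03  2.475e-01] tilt [ 0.001  0.    -1.   ] F [-0.5 -1.  -0.6] q [ 0.23  0.6  -0.84  1.49  0.45  1.26  0.79]
```

View pics/c1.png

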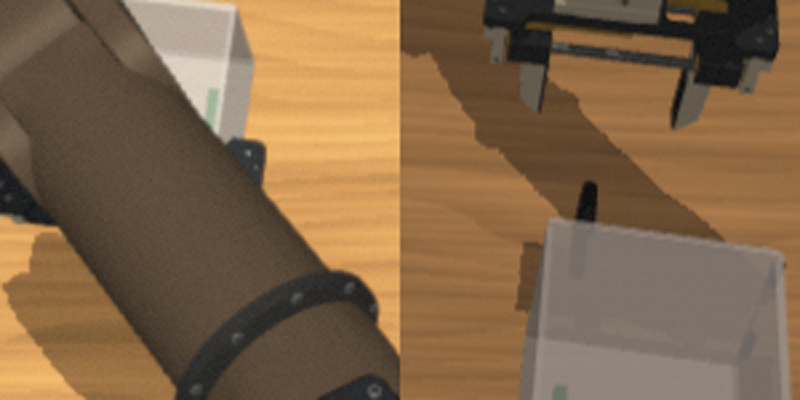

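The top view is blocked by the arm. In the scene view the fingertips are at about (540,110) and (680,125), with the bar top at (590,183) and the bar's y between them. I'll check the tip projection against the calibration.

Run:
```python
from h import *
c=lambda p:((proj("scene",p)-[360,170])*2.667+[400,0]).round()
ey=np.array([.118,.993,0])
P=np.array([.6242,.1305,.206])
print(c(P),c(P+.046*ey),c(P-.046*ey),c([.624,.129,.144]), atz("scene",360+190/2.667,170+183/2.667,.144))
```

```text
[602. 127.] [666. 135.] [538. 119.] [587. 183.] [0.62369385 0.13136625 0.144     ]
```

```bash
python3 -m creep '[[0,0,0.05,0,0,0],[0,0,0.05,0,0,0],[0,0,0.05,0,0,0],[0,0,0.05,0,0,0],[0,0,0.05,0,0,0],[0,0,0.01,0,0,0],[0,0,0,0,0,0]]'
python3 -m creep '[[0,0,0,0,0,0],[0,0,0,0,0,0],[0,0,0,0,0,0],[0,0,0,0,0,0],[0,0,0,0,0,0],[0,0,0,0,0,0],[0,0,0,0,0,0],[0,0,0,0,0,0],[0,0,0,0,0,0],[0,0,0,0,0,0]]' 1 12
python3 - <<'E'
from h import *
tool([.624,.129,.102])
H=np.array([.685,.2615]); yaw=np.radians(-6.8)
p=None
for th in np.arange(0,1.58,.1):
    a=yaw-th; ex=np.array([np.cos(a),np.sin(a)]); ey=np.array([-ex[1],ex[0]])
    print(round(th,1),(H-.047*ex-.14*ey).round(4))
# chord step of dth with tool turning along: tool x=-ex, y=-ey
d=np.radians(5); b=np.array([-.047,-.14]); c,s=np.cos(d),np.sin(-d)
r=np.array([[c,-s],[s,c]])@b-b
print("per 5deg row tool units",(-r/.4).round(4))
E
```

```text
clock: 4.7
position: [0.6235, 0.1276, 0.1012]
ee_rot: [-0.188, -3.133, 0.002]
force: [-0.1, -0.6, 0.4]
width: 0.998
gripper_force: 0.0
clock: 5.53
position: [0.6245, 0.1293, 0.1024]
ee_rot: [-0.186, -3.136, 0.0]
force: [-0.4, -0.5, -0.4]
width: 0.323
gripper_force: 0.0
pos [0.6245 0.1293 0.1024] xang 173.2 units [ 0.001  -0.0009  0.001 ] tilt [ 0. -0. -1.] F [-0.4 -0.5 -0.4] q [ 0.21  0.69 -0.79  1.61  0.54  1.08  0.72]
0.0 [0.6218 0.128 ]
0.1 [0.6087 0.135 ]
0.2 [0.5965 0.1433]
0.3 [0.5851 0.1527]
0.4 [0.5748 0.1632]
0.5 [0.5655 0.1747]
0.6 [0.5574 0.1871]
0.7 [0.5507 0.2002]
0.8 [0.5452 0.2139]
0.9 [0.5412 0.2281]
1.0 [0.5385 0.2426]
1.1 [0.5374 0.2573]
1.2 [0.5377 0.2721]
1.3 [0.5395 0.2867]
1.4 [0.5427 0.3011]
1.5 [0.5474 0.3151]
per 5deg row tool units [ 0.0301 -0.0116]
```

```bash
python3 -m creep '[[0,0,0,0,0,0],[0,0,0,0,0,0],[0,0,0,0,0,0],[0,0,0,0,0,0],[0,0,0,0,0,0],[0,0,0,0,0,0]]'
python3 -c "
from h import *
tool([.624,.129,.102])"
```

```text
clock: 6.03
position: [0.625, 0.132, 0.1026]
ee_rot: [0.183, 3.135, 0.006]
force: [3.5, 6.6, -5.6]
width: 0.129
gripper_force: 12.0
pos [0.625  0.132  0.1026] xang 173.3 units [ 0.0016 -0.0077  0.0014] tilt [-0.001  0.004 -1.   ] F [ 3.5  6.6 -5.6] q [ 0.21  0.69 -0.8   1.61  0.54  1.07  0.72]
```

The 12 mm bar is gripped (width 0.129 × 92 mm ≈ 11.9 mm). Pull along the arc.

```bash
python3 -m creep '[[0.03,0.0116,0,0,0,0.0417],[0.03,0.0116,0,0,0,0.0417],[0.03,0.0116,0,0,0,0.0417],[0.03,0.0116,0,0,0,0.0417],[0.03,0.0116,0,0,0,0.0417],[0.03,0.0116,0,0,0,0.0417],[0,0,0,0,0,0]]'
python3 -c "
from h import *
tool([.56,.182,.102])"
```

```text
clock: 6.62
position: [0.5651, 0.1823, 0.1026]
ee_rot: [-0.995, -2.98, -0.004]
force: [3.5, 1.8, -5.4]
width: 0.127
gripper_force: 12.0
pos [0.5651 0.1823 0.1026] xang 143.1 units [ 0.0098 -0.0084  0.0014] tilt [ 0.001  0.002 -1.   ] F [ 3.5  1.8 -5.4] q [ 0.07  0.59 -0.69  1.73  0.44  0.98  0.14]
```

```bash
python3 -m creep '[[0.03,0.0116,0,0,0,0.0417],[0.03,0.0116,0,0,0,0.0417],[0.03,0.0116,0,0,0,0.0417],[0.03,0.0116,0,0,0,0.0417],[0.03,0.0116,0,0,0,0.0417],[0.03,0.0116,0,0,0,0.0417],[0,0,0,0,0,0]]'
python3 -c "
from h import *
tool([.5395,.2395,.102])"
```

```text
clock: 7.2
position: [0.5398, 0.2538, 0.1025]
ee_rot: [-1.731, -2.621, -0.002]
force: [-1.6, -0.3, 2.5]
width: 0.124
gripper_force: 12.0
pos [0.5398 0.2538 0.1025] xang 113.1 units [-0.0326 -0.0148  0.0012] tilt [ 0.001  0.001 -1.   ] F [-1.6 -0.3  2.5] q [-0.14  0.56 -0.56  1.73  0.35  0.95 -0.44]
```

```bash
python3 -m creep '[[0.03,0.0116,0,0,0,0.0417],[0.03,0.0116,0,0,0,0.0417],[0.03,0.0116,0,0,0,0.0417],[0.03,0.0116,0,0,0,0.0417],[0.03,0.0116,0,0,0,0.0417],[0.03,0.0116,0,0,0,0.0417],[0,0,0,0,0,0],[0,0,0,0,0,0]]'
python3 -m creep '[[0,0,0,0,0,0],[0,0,0,0,0,0],[0,0,0,0,0,0],[0,0,0,0,0,0],[0,0,0,0,0,0],[0,0,0,0,0,0],[0,0,0,0,0,0],[0,0,0,0,0,0],[0,0,0,0,0,0],[0,0,0,0,0,0],[0,0,0,0,0,0],[0,0,0,0,0,0],[0,0,0,0,0,0],[0,0,0,0,0,0]]' -1
python3 -c "
from h import *
tool([.5505,.325,.25])"
```

```text
clock: 7.87
position: [0.5531, 0.327, 0.1024]
ee_rot: [-2.342, -2.091, 0.002]
force: [-7.2, 3.2, 4.8]
width: 0.123
gripper_force: 12.0
clock: 9.03
position: [0.5547, 0.3258, 0.1024]
ee_rot: [2.35, 2.085, 0.0]
force: [0.8, -0.5, 0.3]
width: 1.0
gripper_force: 0.0
pos [0.5547 0.3258 0.1024] xang 83.1 units [-0.0033 -0.0102 -0.3689] tilt [-0.  0. -1.] F [ 0.8 -0.5  0.3] q [-0.34  0.6  -0.42  1.62  0.28  0.99 -0.97]
```

Released. Straight up, then look.

```bash
python3 -m creep '[[0,0,-0.05,0,0,0],[0,0,-0.07,0,0,0],[0,0,-0.07,0,0,0],[0,0,-0.08,0,0,0],[0,0,-0.08,0,0,0],[0,0,-0.05,0,0,0],[0,0,0,0,0,0],[0,0,0,0,0,0],[0,0,0,0,0,0],[0,0,0,0,0,0],[0,0,0,0,0,0]]'
python3 -c "
from h import *
tool([.5505,.325,.25]); save('scene','pics/s2.png')"
```

```text
clock: 9.95
position: [0.5542, 0.3253, 0.261]
ee_rot: [-2.35, -2.085, 0.004]
force: [-1.4, 0.3, 0.6]
width: 1.0
gripper_force: 0.0
pos [0.5542 0.3253 0.261 ] xang 83.1 units [-0.0019 -0.0092  0.0275] tilt [-0.002 -0.002 -1.   ] F [-1.4  0.3  0.6] q [-0.33  0.47 -0.45  1.41  0.2   1.3  -0.9 ]
```

View pics/s2.png

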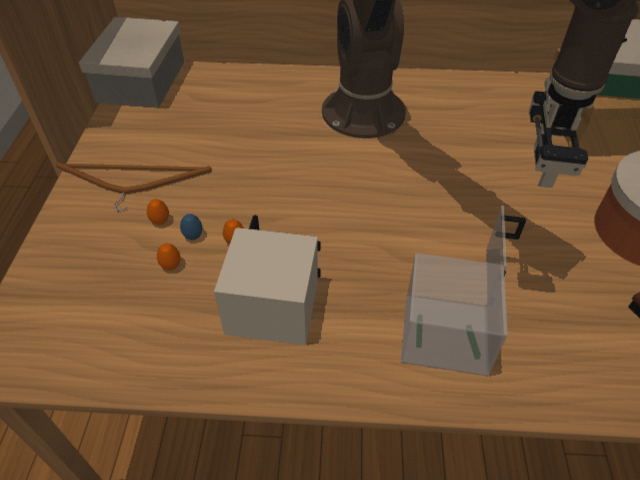

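The door stands at about a right angle (handle at (512,227)). The white organiser is shut (handle (255,223)), and the egg is unmoved at (191,227). The gripper is clear above.

```bash
python3 -c "
from cell import arm
print(arm.sign_off())"
```

```text
the job is handed in; nothing more can be done
None
```

The clear organiser's door was pulled open by its handle to about 90° and released; in the last picture the white organiser was still shut and the egg had not moved, and the job is handed in (sign-off returned no verdict).

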